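# Load a tag blank and step the marking press to its start bar

### The arm

A 6-joint arm with a two-finger parallel gripper is mounted at the origin on the work surface. World frame = base frame: x ahead of the robot, y to its left, z up, the work surface at z = 0. Lengths are in mm, angles in rad, forces in N, time in s.
With the tool pointing down it reaches from about 275 to 750 mm from the base axis. Payload 10.2 kg.
Tool frame: the origin (TCP) lies at the very end of the fingers, on their centre line; the grasp point (between the pads) lies 19 mm behind it; x points along the fingers, y is the direction in which the jaws open and shut, and the axes are right-handed (so a half turn about x gives the same grasp; the last joint's range is limited). The gripper opens to 85 mm and grips with 20 to 120 N. Pads are 22 mm wide; open, the fingers measure 114 mm over their backs; the gripper's body (76 mm by 85 mm) begins 54 mm behind the grasp point. The pads swing forward as they close: fully open they stand 13 mm farther back than shut.
Start: joints at [-1.386, 0.313, 1.498, -0, 1.331, -0.223], TCP at [208.198, -481.959, 231.294] pointing down, gripper open.
Joint ranges: [-2.94, 2.94], [-0.97, 2.17], [0.19, 2.56], [-1.23, 4.37], [0.02, 3.11], [-2.88, 2.88]. Speed limits (rad/s): [2.39, 2.39, 3.01, 3.14, 3.14, 3.14].

### API

Orientations are given as a unit quaternion [w, x, y, z].
In Python, from rig import ctrl, viewer, order gives the robot as it stands. The module is installed in compiled form; this text tells all that it offers.
- The arm moves only by the tool carry_out, never from a script. Its argument "deltas" is a list of rows, each a list of 7 numbers: the gripper command: -1 is fully open, 1 is shut, values between are in proportion, then the shift along the tool's x, y, z in mm, then the turn, a rotation vector about the tool's x, y, z in degrees. A call has exactly 5 rows; each row is the pose to reach, as a shift and turn from the pose commanded when the call began, along the tool's axes at that moment; what a row does not reach only later rows make up. A row lasts 1/8 s, in which the tool goes at most 62.5 mm and 10.7 degrees, less where a joint would pass 70% of its speed; a pose out of reach is approached as far as the arm can. A call with a gripper value outside its range is refused whole. The fingers move at their own pace and stop on an object; "newtons" is the grip in N (left out, the last holds). Time passes only in rows, so rows that repeat a pose let the fingers close, or fill a call up. It gives the time, the measured TCP pose, the force and the opening at its end, in the units of the state.
- ctrl.sense(): the state, without advancing time (a new reading comes with each control period).
- viewer.capture(name): name is "scene" or "top" or "wrist"; returns the picture (480x640x3 uint8, red, green, blue); there is no depth.
- viewer.calibration(name): a dict with "fx", "fy", "cx", "cy" (pixels), "k1" (the pictures are not rectified: a ray, as slopes to the right and down, at radius r is drawn at 1 + k1 r^2 times it, then the intrinsics apply), "xyz" and "attitude" of the camera in the world; the wrist camera has in their place "T_tool_cam" (4x4, takes a point from camera to tool coordinates, whose origin is the TCP and whose axes are the tool frame's). Camera axes: x right, y down, z forward; pixel columns grow to the right and rows downward; lengths in mm; the calibration is good to about 2 mm. A picture is of the moment at which its call begins: read the wrist's pose just before it. calibration takes no time and is no camera call.
- order.finish_job(): hands the job in, once; it reports no verdict.
The state is a dict: "time_s": time; "joints": joint angles; "dq": joint speeds; "tau": joint torques, N m; "eef_pos": TCP position; "ee_rot": TCP orientation; "force": force on the tool from outside, world axes, zero at the start; "wrist_torque": the same for the moment, N m; "grip_width": opening from 0.0 (shut) to 1.0 (fully open).
Only numpy, scipy, OpenCV 4.12 (cv2) and the standard library are available. Lean on these libraries where they do the work, as an engineer would, in place of code of your own. Each camera call takes 0.05 s, during which the arm holds its last target. There are 200 camera calls.

### The job

Get the tag-marking press ready for a new batch: take the tag blank (the full-size plate, both tall and wide) out of the wooden rack and slide it fully home in the press's sloping slot, then let go of it. Then press the press's step button again and again until the white bar on the number drum stands uppermost, at the white pointer lines, and let the button come back up. Leave all the other things where they are.

Things in the scene. Friction and masses are not known exactly. Their poses are not given: they have to be found in the camera images.
- blank_mid (a point): Centre of the tag blank: plain aluminium plate 120 mm tall, 60 wide, 8 thick, 0.13 to 0.2 kg, a dark eyelet 12 mm across near its upper edge. It stands upright in one of the rack's three slots, lower edge 12 mm above the table. Own axes: x across the thickness, y along the width, z up towards the eyelet end. Either face may be uppermost in the press; the eyelet end stays outside.
- blank_foot (a point): Middle of the blank's lower edge (60 mm below its centre along its own z); same axes.
- rack: Wooden block 172 x 86 mm, 52 mm high, fixed to the bench; origin at the centre of its underside. Three slots in a row along its x, 54 mm apart (at x = -54, 0, +54 mm), each 10.5 mm wide (x), 66 mm long (y) and 40 mm deep, floor 12 mm above the table. One plate stands in each.
- press: Tag-marking press, grey and steel, fixed; its front faces roughly to the robot's left. Origin under its centre, x away from its front, y left, z up. Base 14 mm high, x -67 to +97, y -105 to +105 mm. Drum housing x -5 to +91, y +10 to +97, 158 mm high; slot block y -96 to -14. Slot and button are entered and pressed along one same direction, down and towards +x, 30 degrees from vertical.
- slot_floor (a point): Centre of the floor of the press's sloping slot. z points out of the slot along its slope (up and towards the press's front, 30 degrees from vertical), y along its 63 mm width, x across its 10.5 mm thickness. 50 mm deep, walls 9 mm thick, last 8 mm flared. A blank fully home rests its lower edge on this floor with its z along this z; 70 mm of it stands out.
- button_top (a point): Centre of the top of the step button, a black round cap 30 mm across that stands 20 mm out of the sloping console, left of the slot. z points out along the button's slope (30 degrees from vertical, up and towards the press's front); it is pressed along minus z. The housing's wall rises 28 mm behind it (press +x) to 76 mm above it.
- button (a joint): Travel of the step button: 0 up, 0.014 m at its stop. It needs about 5 N when pressed slowly (up to 8 N fast), then meets a hard stop; a spring brings it back up. Each full press and full return advances the drum by one flat; a partial press only partly.
- drum (a joint): Angle of the number drum, rad: 0 when the bar is uppermost at the pointers. It starts between -4.6 and -2.0, perhaps between two flats. A full press adds pi/4; the first can add less, since it brings the drum to a whole flat: a full slow press ends within 0.06 rad of a multiple of pi/4. It never turns back; if the bar goes past, eight more presses bring it round (2 pi).
- drum_bar (a point): Middle of the drum's bar flat. The drum is black, eight-sided, 80 mm across flats, 54 mm wide, its axis level along the press's y, under a fixed clear cover. One flat carries a white bar 46 mm long, the next ones 1, 2, ... 7 white pips, coming up in this order. The top of the drum moves towards the press's front.
- drum_mark (a point): The fixed point at the top of the drum, in line with the white pointer lines on the two cheeks of the housing, where the middle of the bar flat must stand.
- short_plate_mid (a point): Bystander: centre of a plain aluminium plate 85 mm tall, 60 mm wide, 8 mm thick, standing in the rack like the blank.
- narrow_plate_mid (a point): Bystander: centre of a plain aluminium plate 120 mm tall but only 38 mm wide, 8 mm thick, standing in the rack like the blank.
- mandrel_mid (a point): Bystander: upright steel ring mandrel, a slender cone 150 mm tall on a foot 38 mm across; this point is 75 mm up. It stands between press and rack.
- tin: Bystander: low round brass tin, 54 mm across, 45 mm high, in front of the press; origin under its centre.
- jar: Bystander: glass jar with steel lid, 48 mm across, 75 mm high, in front of the rack; origin under its centre.
- hammer_grip (a point): Bystander: hammer lying at the left of the bench, roughly along x; this point is on its handle.
- file: Bystander: hand file with a dark wooden handle, 260 mm long, lying at the right of the bench, roughly along x, less than 25 mm high.
- steel_block: Bystander: steel bench block 75 x 75 x 25 mm in the middle, nearest the robot; origin under its centre.
There are look-alikes about, which are no part of the job. What is shaped like the part that bears blank_mid but green is not meant.

How it is judged (in metres and radians):
On the way, in this order (a step that is already met when the one before it is completed fails the run):
1. the blank is fully home in the sloping slot and let go (distance between blank_foot and slot_floor below 0.006 m and angle between the z axis of blank_mid and the z axis of slot_floor, either way round below 0.1 rad and contact force between the fingers and blank below 0.1 N), for 0.2 s.
2. the drum's bar stands at the pointers (distance between drum_bar and drum_mark below 0.006 m), for 0.2 s.
At the end, for the whole second after the job is handed in: Blank fully home in the slot (foot within 6 mm of the slot floor's centre, in line within 0.1 rad), released and at rest; middle of the drum's bar flat within 6 mm of the mark; button back up within 2 mm; nothing else displaced by more than 30 mm (distance between blank_foot and slot_floor below 0.006 m and angle between the z axis of blank_mid and the z axis of slot_floor, either way round below 0.1 rad and distance between drum_bar and drum_mark below 0.006 m and value of joint button below 0.002 m and linear speed of blank below 0.02 m/s); the robot touches nothing.
It fails at once if another plate of the rack is displaced by more than 30 mm (distance of any of short_plate_mid, narrow_plate_mid from where it was at the start of the episode above 0.03 m).
It fails at once if the mandrel, tin or jar is displaced by more than 30 mm (distance of any of mandrel_mid, tin, jar from where it was at the start of the episode above 0.03 m).
It fails at once if the hammer, file or steel block is displaced by more than 30 mm (distance of any of hammer_grip, file, steel_block from where it was at the start of the episode above 0.03 m).
It also fails if it takes over 61 s, if anything falls off the work surface, if the arm or the gripper's body presses on something with over 40 N, if the wrist force passes 120 N, or if a joint passes its speed limit or range.

## Working session

There is one attempt and no reset: what is moved stays moved. The work goes in short steps, Python scripts to look and compute and a tool call to move; the robot and the scene stay as the last step left them, time stands still between calls to the robot, and variables do not carry over. Pictures are saved under pics/ and viewed, about 8 in all and at most 12, crops included, and the job is handed in when it is done.

Besides the shell and the picture viewer there is one more tool, called by a JSON object that holds its "api" and its "payload", one argument or row to a line. carry_out: Moves the arm, as the interface text tells. Its arguments: {"type":"object","properties":{"deltas":{"type":"array"},"newtons":{"type":"number"}},"required":["deltas"]}

```bash
mkdir -p pics; python3 - <<'E'
from rig import ctrl, viewer
import cv2,numpy as np
for n in("scene","top"):
    im=viewer.capture(n); cv2.imwrite(f"pics/{n}0.png",im[:,:,::-1])
    c=viewer.calibration(n); print(n,c)
print(viewer.calibration("wrist")); print(ctrl.sense())
E
```

```text
scene {'fx': 613.73248687104, 'fy': 613.73248687104, 'cx': 319.72408307177045, 'cy': 237.5519810671655, 'k1': -0.16157023224697348, 'xyz': array([1500.49893679, -631.97060788, 1174.48601411]), 'attitude': array([-0.35377575,  0.81376495,  0.42205413, -0.18574077])}
top {'fx': 504.490029216176, 'fy': 504.490029216176, 'cx': 317.0221962642935, 'cy': 235.94049495869032, 'k1': -0.09694241430370298, 'xyz': array([ 368.89280132,    2.81685705, 1285.96129595]), 'attitude': array([ 0.06944641, -0.69710853,  0.71046754, -0.06672906])}
{'fx': 333.06168218945584, 'fy': 333.06168218945584, 'cx': 316.1966111094734, 'cy': 238.94654782703464, 'k1': -0.04864688424405469, 'T_tool_cam': array([[-9.23106398e-04, -3.22821024e-01,  9.46459579e-01,
        -1.41703231e+02],
       [ 9.99999573e-01, -3.44317094e-04,  8.57884716e-04,
        -6.14884458e-01],
       [ 4.89389891e-05,  9.46459966e-01,  3.22821204e-01,
        -8.26046368e+01],
       [ 0.00000000e+00,  0.00000000e+00,  0.00000000e+00,
         1.00000000e+00]])}
{'time_s': 0.1, 'joints': array([-1.38639337e+00,  3.13405682e-01,  1.49834032e+00,  3.02506828e-05,
        1.33097508e+00, -2.23406040e-01]), 'dq': array([ 3.12620011e-04, -4.73321962e-05, -3.37796199e-03,  1.85635262e-03,
       -1.21807410e-03,  2.36865461e-04]), 'tau': array([ 2.49661338e-03, -4.12897038e+01, -2.60143769e+01, -1.95938678e-04,
        3.00984626e-03, -7.05621002e-07]), 'eef_pos': array([ 208.16724144, -481.73332228,  230.79416874]), 'ee_rot': array([ 0.14278402,  0.69247651,  0.14358138, -0.69244018]), 'force': array([-0.54274864, -0.64436935, -0.58484069]), 'wrist_torque': array([-0.01163913, -0.00621017,  0.00692735]), 'grip_width': 0.9974502503485042}
```

View pics/scene0.png

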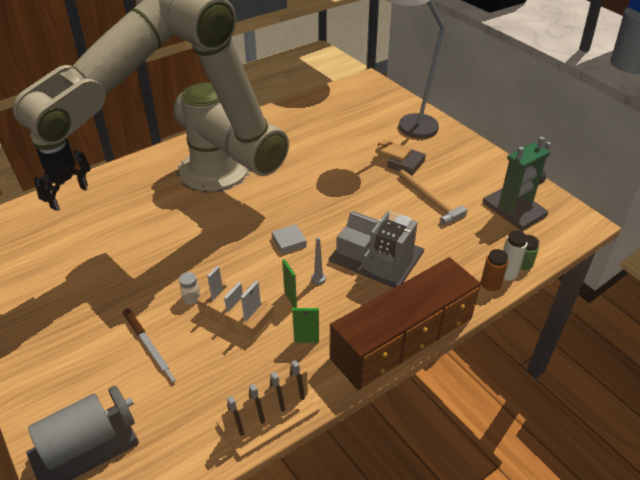

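View pics/top0.png

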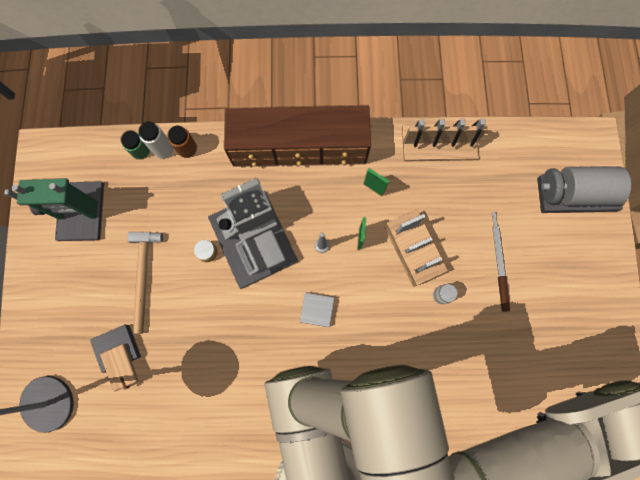

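```bash
cat > h.py <<'E'
import numpy as np,cv2
from scipy.spatial.transform import Rotation as R
from rig import ctrl, viewer
def cam(n,s=None):
    c=viewer.calibration(n)
    if n=="wrist":
        s=s or ctrl.sense(); T=c["T_tool_cam"]; Rt=q2R(s["ee_rot"])
        return c,Rt@T[:3,:3],Rt@T[:3,3]+s["eef_pos"]
    return c,q2R(c["attitude"]),c["xyz"]
def q2R(q): return R.from_quat(np.roll(q,-1)).as_matrix()
def proj(C,P):
    c,M,t=C; p=(np.atleast_2d(P)-t)@M; s=p[:,:2]/p[:,2:]; s=s*(1+c["k1"]*(s**2).sum(1,keepdims=True))
    return s*c["fx"]+[c["cx"],c["cy"]]
def ray(C,uv):
    c,M,t=C; d=(np.array(uv,float)-[c["cx"],c["cy"]])/c["fx"]; s=d.copy()
    for _ in range(20): s=d/(1+c["k1"]*(s@s))
    v=M@np.r_[s,1]; return t,v/np.linalg.norm(v)
def atz(C,uv,z):
    t,v=ray(C,uv); return t+v*(z-t[2])/v[2]
E
python3 - <<'E'
from h import *
a=cv2.imread("pics/scene0.png");b=cv2.imread("pics/top0.png")
f=lambda im,x,y,w,h:cv2.resize(im[y:y+h,x:x+w],(400,300),interpolation=cv2.INTER_CUBIC)
o=np.vstack([np.hstack([f(a,170,250,120,90),f(b,380,200,100,75)]),np.hstack([f(a,320,195,120,90),f(b,190,170,160,120)])])
cv2.imwrite("pics/crop1.png",o)
E
```

```text
(no output)
```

View pics/crop1.png

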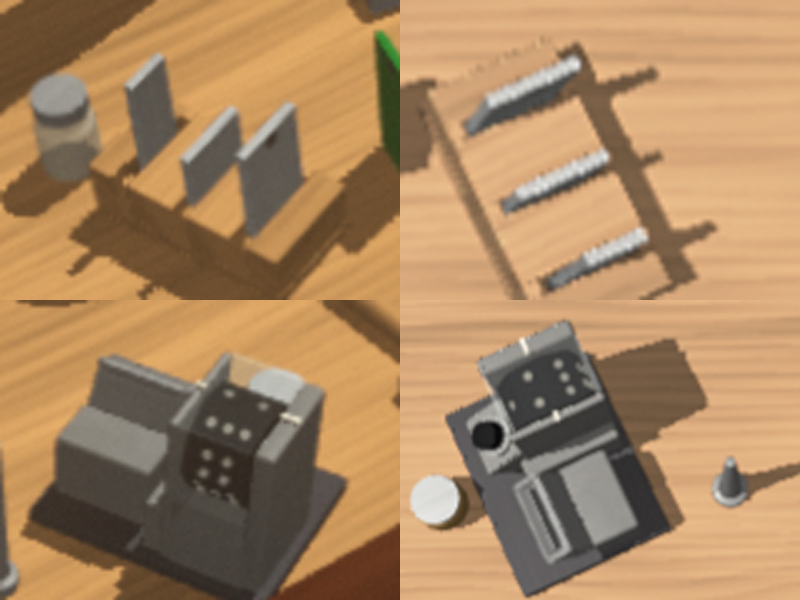

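```bash
cat >> h.py <<'E'
def Rz(a): return R.from_euler('z',a).as_matrix()
E
python3 - <<'E'
from h import *
from scipy.optimize import least_squares as ls
T=cam("top");S=cam("scene")
f=lambda u,v:(190+(u-400)/2.5,170+(v-300)/2.5)
k=[((-67,-105,14),f(527,597)),((97,-105,14),f(668,528)),((-67,105,14),f(447,413)),((-5,97,158),f(480,360)),((91,97,158),f(572,322))]
g=lambda u,v:(320+u*.3,195+(v-300)*.3)
ks=[((97,97,14),g(262,597)),((97,105,14),g(262,598)),((91,97,158),g(258,443)),((97,-105,14),g(30,512))][1:1]
def fit(k,z=0):
    P=np.array([a for a,_ in k],float);U=np.array([b for _,b in k])
    e=lambda p:(proj(T,P@Rz(p[2]).T+[p[0],p[1],0])-U).ravel()
    r=min((ls(e,[450,0,a]) for a in(-3,-1.5,0,1.5)),key=lambda r:r.cost); print(r.x,e(r.x).round(1)); return r.x
p=fit(k)
for q in [(91,97,158),(91,10,158),(-5,97,158),(97,-105,14)]: print(q,((proj(S,Rz(p[2])@q+[p[0],p[1],0])-[320,195])/.3+[0,300]).round())
h=lambda u,v:(380+(u-400)/4,200+v/4)
for a in [((490,100),(578,62)),((520,193),(608,155)),((585,255),(645,236))]:
    z=[132,97,132][[100,193,255].index(a[0][1])]
    A,B=[atz(T,h(*x),z) for x in a]; print("plate",A.round(),B.round(),((A+B)/2).round(1),np.linalg.norm(A-B),np.degrees(np.arctan2(*(B-A)[1::-1])))
print("btn",Rz(p[2]).T@(atz(T,f(487,435),82)-[p[0],p[1],0]),atz(T,f(487,435),82))
sl=atz(T,f(541,520),75);print("slot",sl,Rz(p[2]).T@(sl-[p[0],p[1],0]))
print("mandrel",atz(T,(322,247),10),"tin",atz(T,(205,250),45),"jar",atz(T,(446,293),75))
E
```

```text
[607.00796694 183.27050092  -1.16118104] [-0.9  0.4  1.8  1.3 -0.1  0.5 -0.9 -0.4  0.1 -1.8]
(91, 97, 158) [[265. 462.]]
(91, 10, 158) [[159. 420.]]
(-5, 97, 158) [[321. 387.]]
(97, -105, 14) [[ 21. 507.]]
plate [ 617. -196.  132.] [ 638. -249.  132.] [ 627.5 -222.4  132. ] 57.65164765289588 -67.65730176421428
plate [ 567. -217.   97.] [ 589. -271.   97.] [ 577.8 -244.2   97. ] 58.84104988513743 -67.95004589934973
plate [ 524. -246.  132.] [ 534. -282.  132.] [ 529.  -264.2  132. ] 37.216708242126664 -73.86231295742282
btn [-31.27518817  47.73470102  82.        ] [638.33822603 230.96907471  82.        ]
slot [554.14109978 178.02414304  75.        ] [-16.24222371 -50.58280422  75.        ]
mandrel [588.97611067  -6.8135268   10.        ] tin [580.86441244 286.9381158   45.        ] jar [ 459.4280052  -302.59497317   75.        ]
```

```bash
cat >> h.py <<'E'
def tgt(yaw,tilt=0):
    "tool pointing down, tool y at heading yaw (deg); tilt: R of down pose turned about tool z by tilt deg"
    a=np.radians(yaw); x=np.array([0,0,-1.]); y=np.array([np.cos(a),np.sin(a),0]); M=np.c_[x,y,np.cross(x,y)]
    return M@R.from_euler('z',tilt,degrees=True).as_matrix()
def delta(pos,M,s=None):
    s=s or ctrl.sense(); C=q2R(s["ee_rot"])
    d=C.T@(np.array(pos)-s["eef_pos"]); r=R.from_matrix(C.T@M).as_rotvec(degrees=True)
    print("t",round(s["time_s"],2),"pos",s["eef_pos"].round(1),"shift",d.round(1),"rot",r.round(2),"|d|",np.linalg.norm(d).round(),"F",s["force"].round(1),"w",round(s["grip_width"],3),"q",s["joints"].round(2))
E
python3 - <<'E'
from h import *
delta([627,-222,235],tgt(22.3))
E
```

```text
t 0.1 pos [ 208.2 -481.7  230.8] shift [  -4.   -72.3 -487.5] rot [-8.893e+01 -6.000e-02  4.000e-02] |d| 493.0 F [-0.5 -0.6 -0.6] w 0.997 q [-1.39  0.31  1.5   0.    1.33 -0.22]
```

{"api": "carry_out", "payload": {
  "deltas": [
    [0,-1,-7,-49,-9,0,0],
    [0,-2,-14,-98,-18,0,0],
    [0,-2,-22,-147,-27,0,0],
    [0,-3,-29,-196,-36,0,0],
    [0,-4,-36,-244,-45,0,0]
  ],
  "newtons": 40
}}

```text
time_s: 0.72
eef_pos: [419.1, -351.0, 235.1]
ee_rot: [-0.399, -0.584, -0.399, 0.584]
force: [0.5, -0.8, 0.2]
grip_width: 0.499
```

```bash
python3 - <<'E'
from h import *
delta([627,-222,235],tgt(22.3))
E
```

```text
t 0.72 pos [ 419.1 -351.   235.1] shift [   0.   146.7 -195.8] rot [-4.364e+01 -3.000e-02  2.000e-02] |d| 245.0 F [ 0.5 -0.8  0.2] w 0.499 q [-0.91  0.36  1.42 -0.    1.36 -0.54]
```

{"api": "carry_out", "payload": {
  "deltas": [
    [0,0,29,-39,-9,0,0],
    [0,0,59,-78,-18,0,0],
    [0,0,88,-117,-27,0,0],
    [0,0,118,-157,-36,0,0],
    [0,0,147,-196,-43.6,0,0]
  ]
}}

```text
time_s: 1.35
eef_pos: [628.0, -223.0, 234.9]
ee_rot: [0.587, 0.394, 0.587, -0.394]
force: [0.0, -0.6, 0.7]
grip_width: 0.503
```

```bash
python3 - <<'E'
from h import *
delta([627,-222,235],tgt(22.3))
im=viewer.capture("wrist"); cv2.imwrite("pics/w1.png",im[:,:,::-1])
C=cam("wrist")
n=np.array([.925,.38,0]);w=np.array([.38,-.925,0]);c=np.array([627.5,-222.4,132])
for s in(-1,1):
  for t in(-1,1): print(s,t,proj(C,c+4*s*n+30*t*w).round())
E
```

```text
t 1.35 pos [ 628.  -223.   234.9] shift [-0.1 -0.5 -1.3] rot [-0.07 -0.03  0.03] |d| 1.0 F [ 0.  -0.6  0.7] w 0.503 q [-0.52  0.64  0.99 -0.    1.51 -0.9 ]
-1 -1 [[305. 204.]]
-1 1 [[306. 277.]]
1 -1 [[316. 204.]]
1 1 [[316. 277.]]
```

View pics/w1.png

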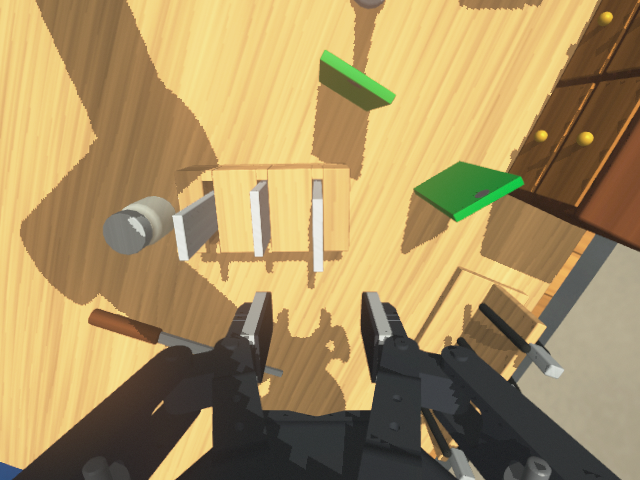

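```bash
python3 - <<'E'
from h import *
im=cv2.imread("pics/w1.png"); h=cv2.cvtColor(im,cv2.COLOR_BGR2HSV)
m=((h[:,:,1]<40)&(h[:,:,2]>200)).astype(np.uint8)[150:290,285:345]
n,l,st,ce=cv2.connectedComponentsWithStats(m); i=1+st[1:,4].argmax(); print(st[i])
ys,xs=np.where(l==i); r=cv2.minAreaRect(np.c_[xs+285,ys+150].astype(np.float32)); print(r); b=cv2.boxPoints(r)
C=cam("wrist"); Q=np.array([atz(C,p,132) for p in b]); print(Q.round(1)); c=Q.mean(0); print(c)
e=[Q[i]-Q[i-1] for i in range(4)]; print([(np.linalg.norm(v).round(1),np.degrees(np.arctan2(v[1],v[0])).round(1)) for v in e])
delta([c[0],c[1],102],tgt(22.3))
E
```

```text
[ 28  49  10  73 699]
((317.5, 235.0), (72.0, 9.0), 90.0)
[[ 616.3 -190.8  132. ]
 [ 622.5 -188.2  132. ]
 [ 645.4 -242.   132. ]
 [ 638.8 -244.8  132. ]]
[ 630.76600301 -216.45752066  132.        ]
[(np.float64(58.5), np.float64(112.6)), (np.float64(6.7), np.float64(22.7)), (np.float64(58.5), np.float64(-66.9)), (np.float64(7.2), np.float64(-157.3))]
t 1.4 pos [ 631.4 -219.2  234. ] shift [132.    0.4  -2.5] rot [ 0.46 -0.1  -0.07] |d| 132.0 F [ 5.   2.5 -0.2] w 0.5 q [-0.51  0.64  0.99  0.    1.51 -0.91]
```

{"api": "carry_out", "payload": {
  "deltas": [
    [0,20,2,-1,0,0,0],
    [0,45,2,-2,0,0,0],
    [0,70,2,-2,0,0,0],
    [0,70,2,-2,0,0,0],
    [0,70,2,-2,0,0,0]
  ]
}}

```text
time_s: 2.02
eef_pos: [628.2, -221.8, 166.4]
ee_rot: [0.587, 0.396, 0.586, -0.396]
force: [0.8, 0.1, 0.1]
grip_width: 0.501
```

```bash
cat >blank.py <<'E'
from h import *
s=ctrl.sense();im=viewer.capture("wrist")[:,:,::-1].copy(); cv2.imwrite("pics/w2.png",im);C=cam("wrist",s)
h=cv2.cvtColor(im,cv2.COLOR_BGR2HSV)
m=((h[:,:,1]<40)&(h[:,:,2]>190)).astype(np.uint8)
n,l,st,ce=cv2.connectedComponentsWithStats(m)
for i in range(1,n):
    if st[i,4]<300: continue
    ys,xs=np.where(l==i); r=cv2.minAreaRect(np.c_[xs,ys].astype(np.float32)); b=cv2.boxPoints(r)
    Q=np.array([atz(C,p,132) for p in b]);c=Q.mean(0); print(st[i],c.round(1),[(np.linalg.norm(v).round(1),np.degrees(np.arctan2(v[1],v[0])).round(1)) for v in Q-np.roll(Q,1,0)][:2])
    delta([c[0],c[1],102],tgt(22.3),s)
print(ctrl.sense()["eef_pos"])
E
python3 blank.py
```

```text
[229 212  18  81 879] [ 580.7 -225.1  132. ] [(np.float64(49.4), np.float64(112.4)), (np.float64(6.1), np.float64(27.5))]
t 2.02 pos [ 628.2 -221.8  166.4] shift [ 64.3 -45.3 -14.8] rot [-0.34  0.06 -0.05] |d| 80.0 F [0.8 0.1 0.1] w 0.501 q [-0.51  0.68  1.1  -0.    1.36 -0.9 ]
[ 309  226   15   93 1195] [ 627.3 -220.2  132. ] [(np.float64(58.8), np.float64(113.1)), (np.float64(7.2), np.float64(23.6))]
t 2.02 pos [ 628.2 -221.8  166.4] shift [64.4 -0.3 -1.9] rot [-0.34  0.06 -0.05] |d| 64.0 F [0.8 0.1 0.1] w 0.501 q [-0.51  0.68  1.1  -0.    1.36 -0.9 ]
[123 248  23  53 581] [ 527.8 -260.9  132. ] [(np.float64(35.1), np.float64(112.2)), (np.float64(7.3), np.float64(33.7))]
t 2.02 pos [ 628.2 -221.8  166.4] shift [  64.3 -107.8   -1.3] rot [-0.34  0.06 -0.05] |d| 126.0 F [0.8 0.1 0.1] w 0.501 q [-0.51  0.68  1.1  -0.    1.36 -0.9 ]
[ 628.36152243 -221.80674577  166.65742313]
```

{"api": "carry_out", "payload": {
  "deltas": [
    [0,25,0,-2,0.5,0,0],
    [0,50,0,-2,0.5,0,0],
    [0,67,0,-2,0.5,0,0],
    [0,67,0,-2,0.5,0,0],
    [1,67,0,-2,0.5,0,0]
  ]
}}

```text
time_s: 2.7
eef_pos: [627.7, -220.0, 99.6]
ee_rot: [0.585, 0.398, 0.584, -0.398]
force: [0.2, -1.1, 0.1]
grip_width: 0.298
```

{"api": "carry_out", "payload": {
  "deltas": [
    [1,0,0,0,0,0,0],
    [1,0,0,0,0,0,0],
    [1,0,0,0,0,0,0],
    [1,0,0,0,0,0,0],
    [1,0,0,0,0,0,0]
  ],
  "newtons": 60
}}

```text
time_s: 3.32
eef_pos: [627.7, -220.0, 99.6]
ee_rot: [0.585, 0.398, 0.584, -0.398]
force: [-0.3, -0.1, 6.4]
grip_width: 0.085
```

```bash
python3 - <<'E'
from h import *
delta([627,-222,235],tgt(22.3))
E
```

```text
t 3.33 pos [ 627.7 -220.    99.6] shift [-135.4   -1.2    1.8] rot [-0.84  0.1  -0.08] |d| 135.0 F [-0.3 -0.1  6.4] w 0.085 q [-0.51  0.73  1.19 -0.    1.22 -0.89]
```

{"api": "carry_out", "payload": {
  "deltas": [
    [1,-30,0,0,0,0,0],
    [1,-70,0,0,0,0,0],
    [1,-110,0,0,0,0,0],
    [1,-150,0,0,0,0,0],
    [1,-190,0,0,0,0,0]
  ]
}}

```text
time_s: 3.95
eef_pos: [626.9, -219.5, 289.3]
ee_rot: [0.584, 0.398, 0.585, -0.398]
force: [0.5, -0.0, -1.6]
grip_width: 0.083
```

```bash
python3 - <<'E'
from h import *
delta([524,246,270],tgt(113.5))
delta([524,246,270],tgt(113.5,-30))
E
```

```text
t 3.95 pos [ 626.9 -219.5  289.3] shift [  19.6   74.6 -470.9] rot [-9.204e+01 -5.000e-02 -1.000e-02] |d| 477.0 F [ 0.5 -0.  -1.6] w 0.083 q [-0.51  0.62  0.89  0.    1.63 -0.89]
t 3.95 pos [ 626.9 -219.5  289.3] shift [  19.6   74.6 -470.9] rot [-89.71 -24.09 -23.21] |d| 477.0 F [ 0.5 -0.  -1.6] w 0.083 q [-0.51  0.62  0.89  0.    1.63 -0.89]
```

{"api": "carry_out", "payload": {
  "deltas": [
    [1,0,7,-40,-9,0,0],
    [1,0,15,-88,-18,0,0],
    [1,0,22,-137,-27,0,0],
    [1,0,30,-186,-36,0,0],
    [1,0,37,-235,-46,0,0]
  ]
}}

```text
time_s: 4.58
eef_pos: [574.9, 14.1, 288.1]
ee_rot: [0.694, 0.136, 0.694, -0.136]
force: [-0.0, 0.6, -1.0]
grip_width: 0.083
```

```bash
python3 - <<'E'
from h import *
delta([524,246,270],tgt(113.5))
E
```

```text
t 4.58 pos [574.9  14.1 288.1] shift [  18.1  195.4 -134.8] rot [-4.572e+01 -4.000e-02 -1.000e-02] |d| 238.0 F [-0.   0.6 -1. ] w 0.083 q [-0.18  0.4   1.24  0.    1.51 -1.36]
```

{"api": "carry_out", "payload": {
  "deltas": [
    [1,0,39,-27,-9,0,0],
    [1,0,78,-54,-18,0,0],
    [1,0,117,-81,-27,0,0],
    [1,0,156,-108,-36,0,0],
    [1,0,195,-135,-45.7,0,0]
  ]
}}

```text
time_s: 5.2
eef_pos: [525.0, 245.8, 288.1]
ee_rot: [0.692, -0.144, 0.693, 0.144]
force: [-0.2, -0.3, -2.0]
grip_width: 0.088
```

{"api": "carry_out", "payload": {
  "deltas": [
    [1,2,0,0,0,0,-8],
    [1,4,0,0,0,0,-16],
    [1,6,0,0,0,0,-24],
    [1,8,0,0,0,0,-30],
    [1,8,0,0,0,0,-30]
  ]
}}

```text
time_s: 5.82
eef_pos: [524.9, 245.4, 279.1]
ee_rot: [0.705, -0.317, 0.633, -0.041]
force: [0.2, -0.3, -2.0]
grip_width: 0.082
```

```bash
python3 - <<'E'
from h import *
s=ctrl.sense(); delta([524,246,270],tgt(113.5,-30),s)
im=viewer.capture("wrist")[:,:,::-1]; cv2.imwrite("pics/w3.png",im); C=cam("wrist",s); np.save("w3.npy",[s["eef_pos"],*q2R(s["ee_rot"])])
im=viewer.capture("top")[:,:,::-1]; cv2.imwrite("pics/top1.png",im)
E
```

```text
t 5.83 pos [524.9 245.4 279.1] shift [ 7.4  5.3 -0.5] rot [-0.12 -0.24 -0.06] |d| 9.0 F [ 0.2 -0.3 -2. ] w 0.082 q [ 0.46  0.47  1.24 -0.52  1.48 -1.46]
```

View pics/w3.png

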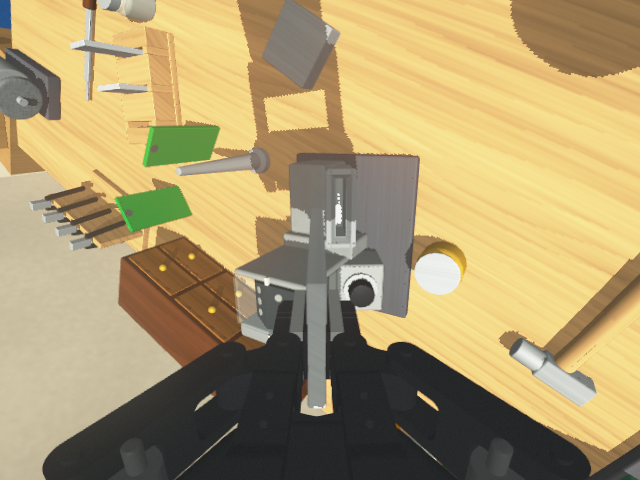

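```bash
python3 - <<'E'
import cv2
im=cv2.imread("pics/w3.png"); cv2.imwrite("pics/c3.png",cv2.resize(im[145:325,225:435],(770,660)[:2] if 0 else (700,600),interpolation=cv2.INTER_CUBIC))
E
```

```text
(no output)
```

View pics/c3.png

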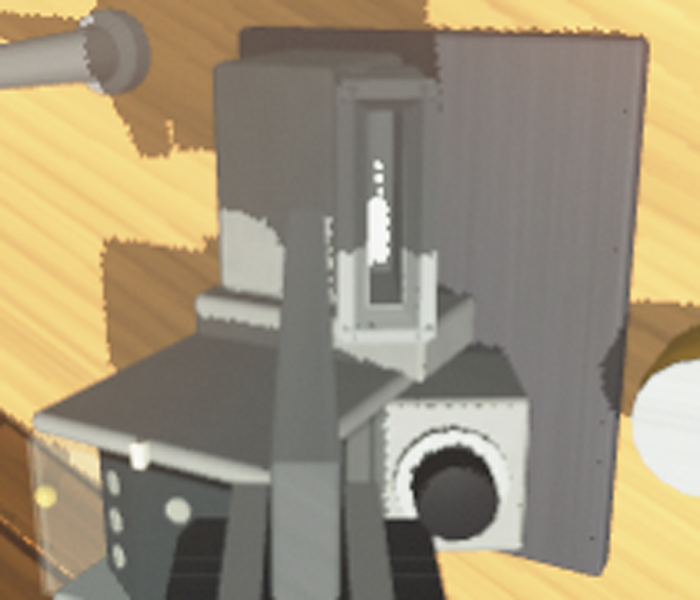

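```bash
cat > fit.py <<'E'
from h import *
from scipy.optimize import least_squares as ls
d=np.load("w3.npy"); c=viewer.calibration("wrist"); Tc=c["T_tool_cam"]; Rt=d[1:]
W=(c,Rt@Tc[:3,:3],Rt@Tc[:3,3]+d[0]); T=cam("top")
w=lambda u,v:(225+u*.3,145+v*.3); f=lambda u,v:(190+(u-400)/2.5,170+(v-300)/2.5)
obs=[(W,(-67,-105,14),w(647,38),1),(W,(-67,105,14),w(603,577),1),(W,(97,-105,14),w(240,28),1),
(T,(-67,-105,14),f(527,597),.5),(T,(97,-105,14),f(668,528),.5),(T,(-67,105,14),f(447,413),.5)]
def e(p,wo=1):
    P=lambda q:Rz(p[2])@np.array(q,float)+[p[0],p[1],0]
    o=[k*(proj(C,P(q))-u)[0] for C,q,u,k in obs]
    m=(p[3],-55,p[4]); o+=[(proj(W,P(m))[0]-w(389,208)),.5*(proj(T,P(m))[0]-f(542,518.5))]
    b=(p[5],p[6],p[7]); o+=[(proj(W,P(b))[0]-w(456,493)),.5*(proj(T,P(b))[0]-f(487,435))]
    return np.ravel(o)
r=ls(e,[607,183,-1.16,-20,80,-31,48,80]);p=r.x;print(p.round(2),e(p).round(1))
A=Rz(p[2]);P=lambda q:A@np.array(q,float)+[p[0],p[1],0]
m=P((p[3],-55,p[4])); b=P(p[5:8]); s=A@[-.5,0,.3**.5*0+np.sqrt(.75)]
print("mouth",m,"btn",b,"s",s,"yaw",np.degrees(p[2])+180)
if __name__=="__main__":
    for z in(-30,30): print("foot px",(proj(W,d[0]+Rt@[87.6,0,z])[0]-[225,145])/.3, (proj(W,d[0]+Rt@[-32,0,z])[0]-[225,145])/.3)
    for y in(4,-4): print((proj(W,d[0]+Rt@[87.6,y,-30])[0]-[225,145])/.3)
    # mouth line relative to tool: nearest point of slot axis in tool coordinates
    print("mouth in tool",Rt.T@(m-d[0]),"s in tool",Rt.T@s, "press y in tool",Rt.T@A[:,1])
    np.save("press.npy",np.r_[p])
E
python3 fit.py
```

```text
[607.23 189.17  -1.15  -7.95  89.32 -26.59  49.41  71.51] [-0.4 -0.5 -0.1  1.3 -0.6 -0.7 -1.3  0.2 -0.1  0.3 -1.4  0.5  0.1  0.1
  0.3 -0.1 -0.  -0.  -0.2 -0.1]
mouth [553.83849276 173.75683165  89.32348081] btn [641.29803622 233.75350202  71.51272554] s [-0.2059485  0.4556152  0.8660254] yaw 114.32405768288393
foot px [300.44789255 203.4666045 ] [296.15386933 454.50083021]
foot px [300.80280504 459.51875727] [297.46134538 874.45179794]
[319.34712753 203.46570599]
[281.54958407 203.47059991]
mouth in tool [203.00766218  27.76559971  -1.21420673] s in tool [-0.99993497  0.00104573 -0.01135604] press y in tool [-0.01133961  0.01456737  0.99982959]
```

{"api": "carry_out", "payload": {
  "deltas": [
    [1,10,8,-1,-0.4,-0.2,0],
    [1,30,17,-1,-0.8,-0.4,0],
    [1,55,26,-1,-0.8,-0.4,0],
    [1,75,26.5,-1,-0.8,-0.4,0],
    [1,75,26.5,-1,-0.8,-0.4,0]
  ]
}}

```text
time_s: 6.55
eef_pos: [530.1, 229.6, 200.6]
ee_rot: [0.705, -0.321, 0.631, -0.037]
force: [-0.1, -0.0, -1.2]
grip_width: 0.082
```

```bash
python3 - <<'E'
from h import *
s=ctrl.sense(); delta([524,246,270],tgt(114.3,-30),s)
im=viewer.capture("wrist")[:,:,::-1]; cv2.imwrite("pics/w4.png",im); np.save("w4.npy",[s["eef_pos"],*q2R(s["ee_rot"])])
cv2.imwrite("pics/c4.png",cv2.resize(im[140:365,200:460],(780,675)[:2] if 0 else (693,600),interpolation=cv2.INTER_CUBIC))
E
```

```text
t 6.55 pos [530.1 229.6 200.6] shift [-68.8 -19.5   0.8] rot [-0.18 -0.35 -0.05] |d| 72.0 F [-0.1 -0.  -1.2] w 0.082 q [ 0.43  0.51  1.38 -0.54  1.3  -1.4 ]
```

View pics/c4.png

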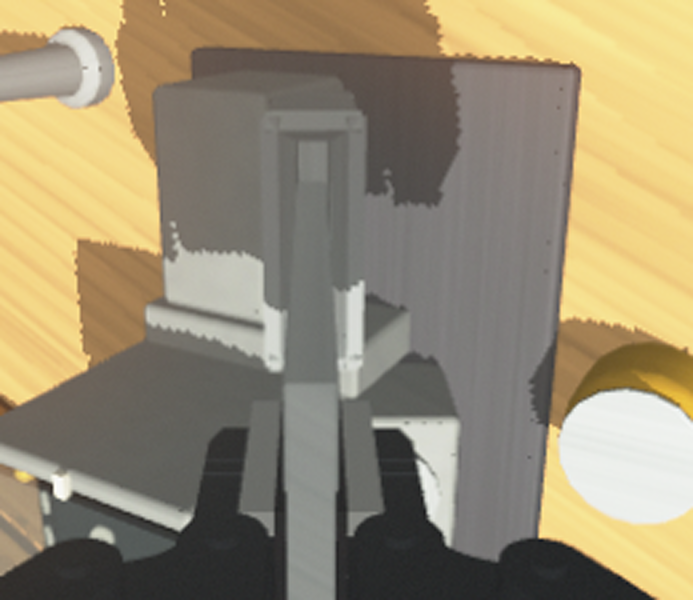

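```bash
python3 - <<'E'
from fit import *
d=np.load("w4.npy");Rt=d[1:];W=(c,Rt@Tc[:3,:3],Rt@Tc[:3,3]+d[0])
k=lambda q:((proj(W,q)[0]-[200,140])*2.667).round(1)
t=lambda x,y,z:d[0]+Rt@[x,y,z]
print("foot",k(t(87.6,0,-30)),k(t(87.6,0,30)))
print("mouth tool",Rt.T@(m-d[0]))
for yy in(-41,41):
  for xx in(-14.25,14.25):
    print(yy,xx,k(m+A[:,1]*yy+A@[.866*xx,0,.5*xx]))
    # tool z from observed px at several depths
for v in(110,368):
    o,r=ray(W,(200+314/2.667,140+v/2.667)); o=Rt.T@(o-d[0]); r=Rt.T@r
    for x in(120,128,136): print(v,x,(o+r*(x-o[0])/r[0]).round(1))
print("base",k(P((-67,-105,14))),k(P((-67,105,14))),k(P((97,-105,14))))
E
```

```text
[607.23 189.18  -1.15  -7.95  89.32 -26.59  49.41  71.5 ] [-0.4 -0.5 -0.1  1.3 -0.6 -0.7 -1.3  0.2 -0.1  0.3 -1.4  0.5  0.1  0.1
  0.3 -0.1 -0.  -0.  -0.2 -0.1]
mouth [553.83909391 173.76706902  89.32369944] btn [641.30583872 233.76240448  71.50121561] s [-0.20594933  0.45561483  0.8660254 ] yaw 114.32416133246817
foot [307.  176.1] [307.3 381. ]
mouth tool [126.72833148   2.98382147  -0.5596596 ]
-41 -14.25 [364.  108.7]
-41 14.25 [269.8 109.1]
41 -14.25 [360.2 356.7]
41 14.25 [274.3 357. ]
110 120 [120.    1.9 -42.3]
110 128 [128.    2.  -41.1]
110 136 [136.    2.  -39.8]
368 120 [120.    2.   41.4]
368 128 [128.    2.1  45.2]
368 136 [136.    2.1  49.1]
base [577.8  66.1] [530.3 581.3] [189.9  46.5]
```

{"api": "carry_out", "payload": {
  "deltas": [
    [1,10,0.3,-1,0,0,0],
    [1,20,0.3,-1,0,0,0],
    [1,30,0.3,-1,0,0,0],
    [1,38,0.3,-1,0,0,0],
    [1,46,0.3,-1,0,0,0]
  ]
}}

```text
time_s: 7.22
eef_pos: [538.9, 209.2, 161.6]
ee_rot: [0.706, -0.321, 0.63, -0.037]
force: [-0.0, 0.1, -1.5]
grip_width: 0.085
```

```bash
python3 - <<'E'
from h import *
s=ctrl.sense(); delta([530.1,229.6,200.6],tgt(114.3,-30),s); print(q2R(s["ee_rot"]).T@s["force"])
E
```

```text
t 7.22 pos [538.9 209.2 161.6] shift [-44.9  -0.2   0.2] rot [-0.18 -0.17 -0.  ] |d| 45.0 F [-0.   0.1 -1.5] w 0.085 q [ 0.39  0.54  1.44 -0.57  1.2  -1.38]
[1.30507469 0.81519259 0.01867274]
```

No contact yet; continue slowly.

{"api": "carry_out", "payload": {
  "deltas": [
    [1,4,0,0,0,0,0],
    [1,8,0,0,0,0,0],
    [1,12,0,0,0,0,0],
    [1,16,0,0,0,0,0],
    [1,20,0,0,0,0,0]
  ]
}}

```text
time_s: 7.85
eef_pos: [542.9, 200.2, 144.6]
ee_rot: [0.706, -0.321, 0.63, -0.037]
force: [0.5, 0.6, -1.8]
grip_width: 0.081
```

```bash
python3 - <<'E'
from h import *
s=ctrl.sense(); delta([530.1,229.6,200.6],tgt(114.3,-30),s); print(q2R(s["ee_rot"]).T@s["force"])
E
```

```text
t 7.85 pos [542.9 200.2 144.6] shift [-64.5  -0.2   0.2] rot [-0.18 -0.16 -0.  ] |d| 65.0 F [ 0.5  0.6 -1.8] w 0.081 q [ 0.37  0.56  1.46 -0.58  1.16 -1.37]
[1.39096944 1.21037016 0.71190928]
```

{"api": "carry_out", "payload": {
  "deltas": [
    [1,3,0,0,0,0,0],
    [1,6,0,0,0,0,0],
    [1,9,0,0,0,0,0],
    [1,12,0,0,0,0,0],
    [1,15,0,0,0,0,0]
  ]
}}

```text
time_s: 8.48
eef_pos: [545.9, 193.4, 131.6]
ee_rot: [0.706, -0.321, 0.63, -0.037]
force: [0.1, 0.1, -2.1]
grip_width: 0.086
```

```bash
python3 - <<'E'
from h import *
s=ctrl.sense(); delta([530.1,229.6,200.6],tgt(114.3,-30),s); print(q2R(s["ee_rot"]).T@s["force"])
E
```

```text
t 8.47 pos [545.9 193.4 131.6] shift [-79.5  -0.2   0.2] rot [-0.18 -0.17 -0.  ] |d| 80.0 F [ 0.1  0.1 -2.1] w 0.086 q [ 0.36  0.57  1.48 -0.58  1.13 -1.37]
[1.81964457 1.10812609 0.11628804]
```

{"api": "carry_out", "payload": {
  "deltas": [
    [1,2,0,0,0,0,0],
    [1,4,0,0,0,0,0],
    [1,6,0,0,0,0,0],
    [1,8,0,0,0,0,0],
    [1,8,0,0,0,0,0]
  ]
}}

```text
time_s: 9.1
eef_pos: [547.1, 193.0, 131.1]
ee_rot: [0.708, -0.321, 0.628, -0.037]
force: [-28.8, 19.7, 45.1]
grip_width: 0.085
```

```bash
python3 - <<'E'
from h import *
s=ctrl.sense(); delta([530.1,229.6,200.6],tgt(114.3,-30),s); print(q2R(s["ee_rot"]).T@s["force"])
E
```

```text
t 9.1 pos [547.1 193.  131.1] shift [-80.4   0.2  -0.1] rot [-0.33  0.18  0.  ] |d| 80.0 F [-28.8  19.7  45.1] w 0.085 q [ 0.36  0.57  1.48 -0.59  1.12 -1.36]
[-53.99588758   3.1771056  -17.99520922]
```

{"api": "carry_out", "payload": {
  "deltas": [
    [1,-5,0,0,0,0,0],
    [1,-6,0,0,0,0,0],
    [0.4,-6,0,0,0,0,0],
    [0.4,-6,0,0,0,0,0],
    [0.4,-6,0,0,0,0,0]
  ]
}}

```text
time_s: 9.72
eef_pos: [546.3, 192.2, 129.7]
ee_rot: [0.706, -0.321, 0.63, -0.037]
force: [0.2, -0.4, 1.0]
grip_width: 0.302
```

```bash
python3 - <<'E'
from h import *
s=ctrl.sense(); delta([530.1,229.6,200.6],tgt(114.3,-30),s); print(q2R(s["ee_rot"]).T@s["force"])
w=viewer.capture("wrist")[:,:,::-1]; a=viewer.capture("scene")[:,:,::-1]; np.save("w5.npy",[s["eef_pos"],*q2R(s["ee_rot"])]); cv2.imwrite("pics/w5.png",w)
o=np.hstack([cv2.resize(w[130:430,200:450],(400,480)),cv2.resize(a[185:281,320:400],(400,480),interpolation=cv2.INTER_CUBIC)])
cv2.imwrite("pics/c5.png",o)
E
```

```text
t 9.72 pos [546.3 192.2 129.7] shift [-81.8  -0.2   0.3] rot [-0.18 -0.21  0.  ] |d| 82.0 F [ 0.2 -0.4  1. ] w 0.302 q [ 0.36  0.57  1.48 -0.59  1.13 -1.37]
[-0.66309166 -0.8999702   0.01313002]
```

View pics/c5.png

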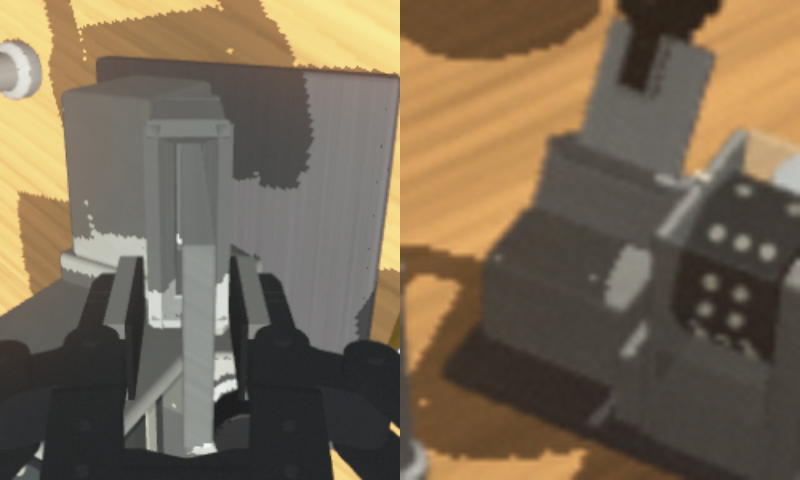

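```bash
python3 - <<'E'
from fit import *
d=np.load("w5.npy");Rt=d[1:];S=cam("scene")
k=lambda q:((proj(S,q)[0]-[320,185])*5+[400,0]).round(1)
top=d[0]+Rt@[-32.4,0,0]
for L in(0,60,70,80): print(L,[k(top+Rt@[L,0,z]) for z in(-30,30)])
wm=k(m);print("mouth",wm, "base",k(P((97,-105,14))))
E
```

```text
[607.23 189.18  -1.15  -7.95  89.32 -26.59  49.42  71.5 ] [-0.4 -0.5 -0.1  1.3 -0.6 -0.7 -1.3  0.2 -0.1  0.3 -1.4  0.5  0.1  0.1
  0.3 -0.1 -0.  -0.  -0.2 -0.1]
mouth [553.83891974 173.76778883  89.3236974 ] btn [641.30647573 233.76312089  71.50016165] s [-0.2059494  0.4556148  0.8660254] yaw 114.32416990682516
0 [array([609.6,  20. ]), array([710.3,  56.4])]
60 [array([579.2, 125.6]), array([678.6, 163.1])]
70 [array([574.2, 143. ]), array([673.4, 180.7])]
80 [array([569.2, 160.4]), array([668.2, 198.2])]
mouth [620.9 173.5] base [441.6 359. ]
```

{"api": "carry_out", "payload": {
  "deltas": [
    [0.4,-12,0,0,0,0,0],
    [0.4,-30,0,0,0,0,0],
    [0.4,-46,0,0,0,0,0],
    [1,-46,0,0,0,0,0],
    [1,-46,0,0,0,0,0]
  ]
}}

```text
time_s: 10.45
eef_pos: [536.8, 213.5, 169.6]
ee_rot: [0.706, -0.322, 0.63, -0.037]
force: [0.0, -0.9, 0.2]
grip_width: -0.001
```

{"api": "carry_out", "payload": {
  "deltas": [
    [1,0,2,0,0,0,0],
    [1,3,2,0,0,0,0],
    [1,6,2,0,0,0,0],
    [1,9,2,0,0,0,0],
    [1,12,2,0,0,0,0]
  ]
}}

```text
time_s: 11.08
eef_pos: [538.7, 209.5, 158.3]
ee_rot: [0.706, -0.321, 0.63, -0.037]
force: [-0.5, 1.1, 3.0]
grip_width: 0.001
```

```bash
python3 - <<'E'
from h import *
s=ctrl.sense(); delta([530.1,229.6,200.6],tgt(114.3,-30),s); print(q2R(s["ee_rot"]).T@s["force"])
E
```

```text
t 11.07 pos [538.7 209.5 158.3] shift [-47.6  -2.2   0.3] rot [-0.19 -0.18 -0.  ] |d| 48.0 F [-0.5  1.1  3. ] w 0.001 q [ 0.39  0.54  1.45 -0.57  1.2  -1.38]
[-3.21432681 -0.46461764 -0.03627306]
```

{"api": "carry_out", "payload": {
  "deltas": [
    [1,1,0,0,0,0,0],
    [1,2,0,0,0,0,0],
    [1,3,0,0,0,0,0],
    [1,4,0,0,0,0,0],
    [1,4,0,0,0,0,0]
  ]
}}

```text
time_s: 11.7
eef_pos: [540.0, 209.4, 158.5]
ee_rot: [0.708, -0.321, 0.628, -0.036]
force: [-10.5, 9.7, 21.8]
grip_width: 0.001
```

```bash
python3 - <<'E'
from h import *
s=ctrl.sense(); delta([530.1,229.6,200.6],tgt(114.3,-30),s); print(q2R(s["ee_rot"]).T@s["force"])
E
```

```text
t 11.7 pos [540.  209.4 158.5] shift [-47.7  -1.6  -0.6] rot [-0.29  0.14  0.01] |d| 48.0 F [-10.5   9.7  21.8] w 0.001 q [ 0.39  0.54  1.45 -0.57  1.19 -1.37]
[-25.53590327   0.48140982  -5.50571994]
```

```bash
python3 - <<'E'
from fit import *
for C,u,v in((W,w(456,493),w(389,208)),(T,f(487,435),f(542,518.5))):
    B=atz(C,u,82);Mo=atz(C,v,98.8)
    print("btn",B.round(1),(A.T@(B-[p[0],p[1],0])).round(1),"mouth",Mo.round(1),(A.T@(Mo-[p[0],p[1],0])).round(1))
B=atz(W,w(456,493),82)
delta(B-0*s+A@[-.5,0,.866]*30,tgt(114.3,-30))
i=viewer.capture("top")[:,:,::-1]; cv2.imwrite("pics/c6.png",cv2.resize(i[180:250,200:300],(700,490),interpolation=cv2.INTER_CUBIC))
E
```

```text
[607.23 189.18  -1.15  -7.95  89.32 -26.59  49.42  71.5 ] [-0.4 -0.5 -0.1  1.3 -0.6 -0.7 -1.3  0.2 -0.1  0.3 -1.4  0.5  0.1  0.1
  0.3 -0.1 -0.  -0.  -0.2 -0.1]
mouth [553.83620227 173.76619125  89.32491951] btn [641.30594759 233.76227944  71.49854759] s [-0.20595213  0.45561356  0.8660254 ] yaw 114.3245139308509
btn [634.3 235.2  82. ] [-30.8  43.6  82. ] mouth [549.7 176.8  98.8] [-12.4 -57.5  98.8]
btn [638.3 231.   82. ] [-25.3  45.6  82. ] mouth [551.9 173.6  98.8] [ -8.6 -56.8  98.8]
t 11.7 pos [540.  209.4 158.5] shift [44.2 25.5 96.3] rot [-0.29  0.14  0.01] |d| 109.0 F [-10.5   9.7  21.8] w 0.001 q [ 0.39  0.54  1.45 -0.57  1.19 -1.37]
```

View pics/c6.png

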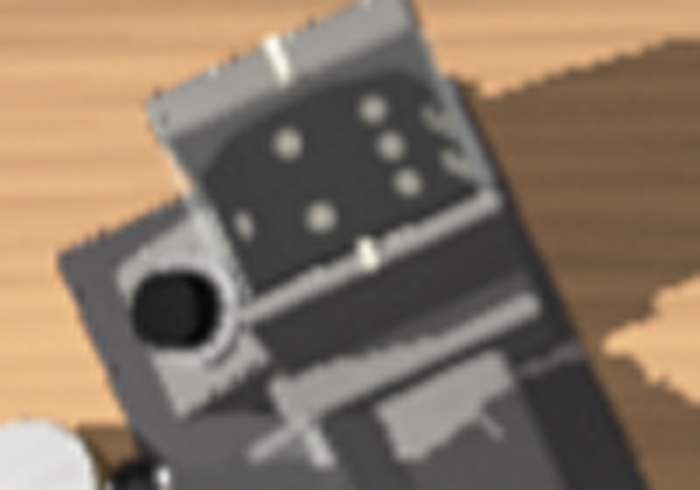

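{"api": "carry_out", "payload": {
  "deltas": [
    [1,-5,0,0,0,0,0],
    [1,-12,0,0,0,0,0],
    [1,-20,0,20,0,0,0],
    [1,-20,5,50,0,0,0],
    [1,-20,15,80,0,0,0]
  ]
}}

```text
time_s: 12.38
eef_pos: [604.0, 261.7, 164.9]
ee_rot: [0.706, -0.321, 0.63, -0.037]
force: [0.5, 0.2, 0.6]
grip_width: -0.001
```

```bash
python3 - <<'E'
from h import *
delta(np.array([639.5,234,82])+20*np.array([-.206,.4556,.866]),tgt(114.3,-30))
i=viewer.capture("wrist")[:,:,::-1]; cv2.imwrite("pics/w7.png",i)
E
```

```text
t 12.38 pos [604.  261.7 164.9] shift [71.7  7.  21.1] rot [-0.22 -0.17  0.  ] |d| 75.0 F [0.5 0.2 0.6] w -0.001 q [ 0.43  0.71  1.13 -0.54  1.33 -1.42]
```

View pics/w7.png

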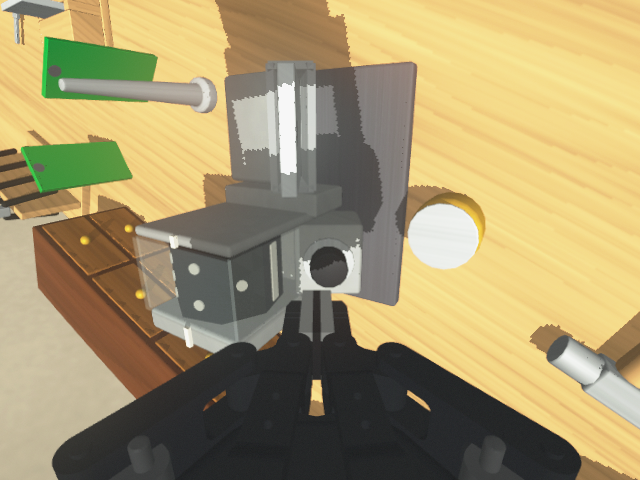

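```bash
python3 - <<'E'
from h import *
s=ctrl.sense(); C=cam("wrist",s); B=atz(C,(329,266),82); Rt=q2R(s["ee_rot"]); print(B,Rt.T@(B-s["eef_pos"]))
# known TCP axis at this depth vs seen fingertip
print(proj(C,s["eef_pos"]),proj(C,np.array([639.5,234,82])))
E
```

```text
[634.41218009 237.94523914  82.        ] [87.89016397 10.3610222  16.12257728]
[[314.48816684 307.84694286]] [[322.36364387 268.17214206]]
```

{"api": "carry_out", "payload": {
  "deltas": [
    [1,15,4,8,0,0,0],
    [1,35,8,18,0,0,0],
    [1,55,10,18,0,0,0],
    [1,72,10,18,0,0,0],
    [1,76,10,18,0,0,0]
  ]
}}

```text
time_s: 13.05
eef_pos: [631.2, 240.9, 92.8]
ee_rot: [0.705, -0.321, 0.631, -0.037]
force: [-0.1, -0.4, 0.5]
grip_width: 0.002
```

{"api": "carry_out", "payload": {
  "deltas": [
    [1,3,0,0,0,0,0],
    [1,6,0,0,0,0,0],
    [1,9,0,0,0,0,0],
    [1,12,0,0,0,0,0],
    [1,15,0,0,0,0,0]
  ]
}}

```text
time_s: 13.68
eef_pos: [634.6, 235.1, 80.9]
ee_rot: [0.706, -0.321, 0.63, -0.037]
force: [0.1, -0.3, 1.4]
grip_width: 0.002
```

```bash
python3 - <<'E'
from h import *
s=ctrl.sense(); delta([639.5,234,82],tgt(114.3,-30),s); print(q2R(s["ee_rot"]).T@s["force"])
E
```

```text
t 13.68 pos [634.6 235.1  80.9] shift [ 0.5 -3.1  4. ] rot [-0.18 -0.16 -0.  ] |d| 5.0 F [ 0.1 -0.3  1.4] w 0.002 q [ 0.37  0.83  1.16 -0.57  1.19 -1.39]
[-1.09683913 -0.96236128 -0.00519395]
```

{"api": "carry_out", "payload": {
  "deltas": [
    [1,4,0,0,0,0,0],
    [1,8,0,0,0,0,0],
    [1,12,0,0,0,0,0],
    [1,16,0,0,0,0,0],
    [1,16,0,0,0,0,0]
  ]
}}

```text
time_s: 14.3
eef_pos: [637.5, 229.0, 69.4]
ee_rot: [0.706, -0.321, 0.63, -0.037]
force: [-13.2, 6.8, 18.7]
grip_width: -0.004
```

```bash
python3 - <<'E'
from h import *
s=ctrl.sense(); delta([634.6,235.1,80.9],tgt(114.3,-30),s); print(q2R(s["ee_rot"]).T@s["force"])
E
```

```text
t 14.3 pos [637.5 229.   69.4] shift [-13.3   0.   -0.1] rot [-0.22 -0.09 -0.  ] |d| 13.0 F [-13.2   6.8  18.7] w -0.004 q [ 0.36  0.84  1.17 -0.57  1.16 -1.39]
[-22.02229361   0.72181224  -9.25757155]
```

{"api": "carry_out", "payload": {
  "deltas": [
    [1,-5,0,0,0,0,0],
    [1,-10,0,0,0,0,0],
    [1,-15,0,0,0,0,0],
    [1,-20,0,0,0,0,0],
    [1,-20,0,0,0,0,0]
  ]
}}

```text
time_s: 14.92
eef_pos: [633.8, 237.0, 84.6]
ee_rot: [0.706, -0.321, 0.63, -0.037]
force: [-0.5, 0.4, 0.5]
grip_width: -0.0
```

{"api": "carry_out", "payload": {
  "deltas": [
    [1,5,0,0,0,0,0],
    [1,10,0,0,0,0,0],
    [1,15,0,0,0,0,0],
    [1,19.5,0,0,0,0,0],
    [1,19.5,0,0,0,0,0]
  ]
}}

```text
time_s: 15.55
eef_pos: [637.5, 229.0, 69.5]
ee_rot: [0.706, -0.321, 0.63, -0.037]
force: [-9.9, 7.3, 16.4]
grip_width: 0.001
```

{"api": "carry_out", "payload": {
  "deltas": [
    [1,-5,0,0,0,0,0],
    [1,-10,0,0,0,0,0],
    [1,-15,0,0,0,0,0],
    [1,-19.5,0,0,0,0,0],
    [1,-19.5,0,0,0,0,0]
  ]
}}

```text
time_s: 16.18
eef_pos: [633.7, 237.0, 84.5]
ee_rot: [0.706, -0.322, 0.63, -0.037]
force: [0.3, -0.3, -0.3]
grip_width: 0.0
```

```bash
cat > look.py <<'E'
from h import *
import sys
delta([634.6,235.1,80.9],tgt(114.3,-30))
i=viewer.capture("top")[:,:,::-1];j=viewer.capture("scene")[:,:,::-1]
z=lambda a:cv2.resize(a,(400,400),interpolation=cv2.INTER_CUBIC)
cv2.imwrite(sys.argv[1],np.hstack([z(i[180:240,210:270+10-10]),z(j[195:275,355:435])]))
E
python3 look.py pics/l1.png
```

```text
t 16.18 pos [633.7 237.   84.5] shift [ 4.1 -0.   0.1] rot [-0.18 -0.18 -0.  ] |d| 4.0 F [ 0.3 -0.3 -0.3] w 0.0 q [ 0.37  0.82  1.16 -0.57  1.2  -1.4 ]
```

View pics/l1.png

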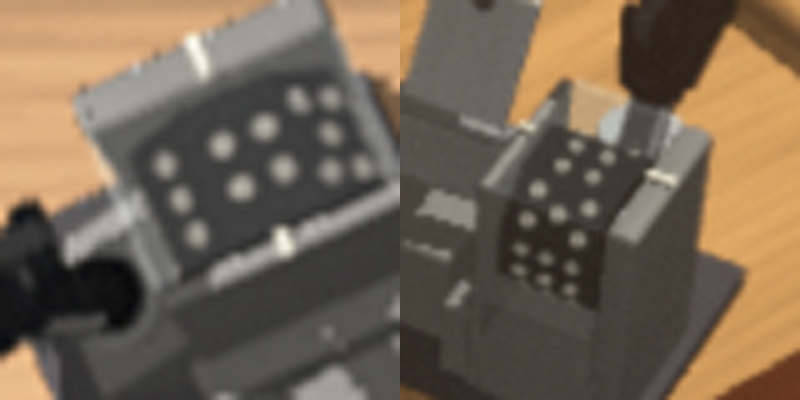

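{"api": "carry_out", "payload": {
  "deltas": [
    [1,5,0,0,0,0,0],
    [1,10,0,0,0,0,0],
    [1,15,0,0,0,0,0],
    [1,20,0,0,0,0,0],
    [1,20,0,0,0,0,0]
  ]
}}

```text
time_s: 16.9
eef_pos: [637.5, 229.1, 69.4]
ee_rot: [0.706, -0.321, 0.63, -0.037]
force: [-11.9, 8.2, 18.1]
grip_width: 0.003
```

{"api": "carry_out", "payload": {
  "deltas": [
    [1,-5,0,0,0,0,0],
    [1,-10,0,0,0,0,0],
    [1,-15,0,0,0,0,0],
    [1,-20,0,0,0,0,0],
    [1,-20,0,0,0,0,0]
  ]
}}

```text
time_s: 17.52
eef_pos: [633.7, 237.0, 84.5]
ee_rot: [0.706, -0.322, 0.63, -0.037]
force: [-0.1, 0.4, 0.4]
grip_width: -0.002
```

{"api": "carry_out", "payload": {
  "deltas": [
    [1,5,0,0,0,0,0],
    [1,10,0,0,0,0,0],
    [1,15,0,0,0,0,0],
    [1,20,0,0,0,0,0],
    [1,20,0,0,0,0,0]
  ]
}}

```text
time_s: 18.15
eef_pos: [637.5, 229.0, 69.4]
ee_rot: [0.706, -0.321, 0.63, -0.037]
force: [-12.1, 7.7, 19.1]
grip_width: 0.002
```

{"api": "carry_out", "payload": {
  "deltas": [
    [1,-5,0,0,0,0,0],
    [1,-10,0,0,0,0,0],
    [1,-15,0,0,0,0,0],
    [1,-20,0,0,0,0,0],
    [1,-20,0,0,0,0,0]
  ]
}}

```text
time_s: 18.77
eef_pos: [633.7, 237.0, 84.5]
ee_rot: [0.706, -0.321, 0.63, -0.037]
force: [0.0, 0.2, -0.3]
grip_width: 0.002
```

{"api": "carry_out", "payload": {
  "deltas": [
    [1,5,0,0,0,0,0],
    [1,10,0,0,0,0,0],
    [1,15,0,0,0,0,0],
    [1,20,0,0,0,0,0],
    [1,20,0,0,0,0,0]
  ]
}}

```text
time_s: 19.4
eef_pos: [637.5, 229.1, 69.4]
ee_rot: [0.706, -0.321, 0.63, -0.037]
force: [-11.1, 7.8, 18.7]
grip_width: -0.002
```

{"api": "carry_out", "payload": {
  "deltas": [
    [1,-5,0,0,0,0,0],
    [1,-10,0,0,0,0,0],
    [1,-15,0,0,0,0,0],
    [1,-20,0,0,0,0,0],
    [1,-20,0,0,0,0,0]
  ]
}}

```text
time_s: 20.02
eef_pos: [633.7, 237.0, 84.5]
ee_rot: [0.706, -0.321, 0.63, -0.037]
force: [0.0, -0.1, 0.0]
grip_width: 0.001
```

{"api": "carry_out", "payload": {
  "deltas": [
    [1,5,0,0,0,0,0],
    [1,10,0,0,0,0,0],
    [1,15,0,0,0,0,0],
    [1,20,0,0,0,0,0],
    [1,20,0,0,0,0,0]
  ]
}}

```text
time_s: 20.65
eef_pos: [637.5, 229.0, 69.4]
ee_rot: [0.706, -0.321, 0.63, -0.037]
force: [-13.1, 8.2, 17.9]
grip_width: 0.002
```

{"api": "carry_out", "payload": {
  "deltas": [
    [1,-5,0,0,0,0,0],
    [1,-12,0,0,0,0,0],
    [1,-20,0,0,0,0,0],
    [1,-35,0,0,0,0,0],
    [1,-60,0,0,0,0,0]
  ]
}}

```text
time_s: 21.28
eef_pos: [625.2, 255.3, 119.3]
ee_rot: [0.705, -0.322, 0.631, -0.037]
force: [-0.1, 1.2, 0.0]
grip_width: 0.007
```

```bash
cat >> look.py <<'E'
w=viewer.capture("wrist")[:,:,::-1]
cv2.imwrite(sys.argv[1],np.hstack([z(i[180:240,210:270]),z(w[40:320,170:450])])); cv2.imwrite("pics/topF.png",i)
b=cv2.imread("pics/top0.png"); d=cv2.absdiff(b,np.ascontiguousarray(i)).max(2)
for n,(x,y) in dict(mandrel=(322,243),tin=(205,250),jar=(446,293),narrow=(428,264),short=(419,246),file=(500,260),hammer=(142,270),block=(318,310)).items():
    print(n,d[y-12:y+12,x-12:x+12].mean().round(1))
E
python3 look.py pics/l2.png
```

```text
t 21.27 pos [625.2 255.3 119.3] shift [44.4 -0.1  0.5] rot [-0.17 -0.27 -0.01] |d| 44.0 F [-0.1  1.2  0. ] w 0.007 q [ 0.4   0.79  1.12 -0.55  1.27 -1.41]
mandrel 4.2
tin 4.2
jar 4.5
narrow 4.7
short 4.6
file 4.6
hammer 54.1
block 79.2
```

View pics/l2.png

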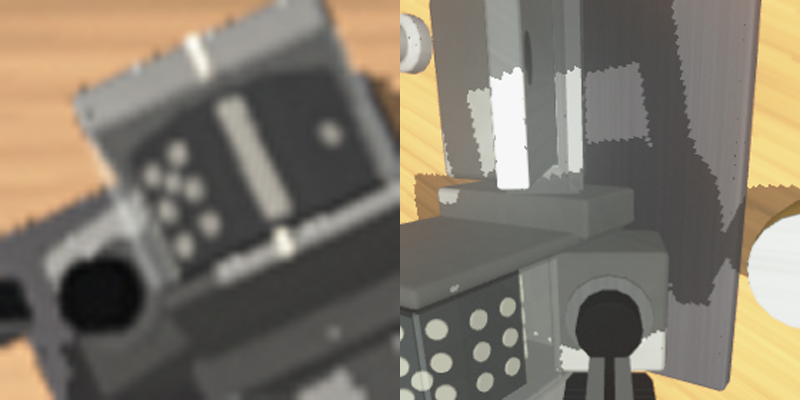

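```bash
python3 -c "
from rig import ctrl,order
s=ctrl.sense();print(s['time_s'],s['force'],abs(s['dq']).max());print(order.finish_job())"
```

```text
21.425 [ 0.42879419  0.06634618 -0.13209716] 0.03408369880656637
the job is handed in; nothing more can be done
None
```

The job is handed in at 21.4 s of the 61 s allowed; no verdict is reported.

- **Blank:** I took the full-size plate, the one with the eyelet, from the far end of the rack. I slid it into the sloping slot and let go. Pushing its top with closed fingers met a firm 25 N stop at the same depth the gripped insertion had reached. The scene picture showed about 70 mm standing out, good to about ±3 mm. My camera estimate of the slot mouth was about 9 mm too low. The button estimate was off by a similar amount, so I trusted the contact depth.
- **Drum:** I pressed the button fully to its stop six times. It showed 4 pips after the second press. After the sixth, the bar stood at the pointers, about 2 mm off in the top view, part of which may be viewing angle. The arm was then clear of the button with no contact force.
- **Other things:** The top view showed the mandrel, tin, jar, file and the other two plates unchanged. At the hammer and steel block the final picture differed from the first, most likely because of the arm and its shadow. I did not check those two any further, but nothing was felt touching them.

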